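# Work the guarded setting press

### The job

Set the snap in the swatch block under the die of the small bench press: with shut fingertips push the cover on top of its guard fully open, away from the die, reach down through the guard window, press the lever's rubber pad all the way down, keep it down for a second and let it come up, then push the cover fully shut. Only push and press: do not pinch the cover's ridge, and never touch the guard frame itself. Leave the swatch block and the things standing about where they are.

Things in the scene. Friction and masses are not known exactly. Their poses are not given: they have to be found in the camera images.
- press: Whole bench press, fixed to the desk, 240 x 94 mm, about 140 mm high. Origin on the desk, straight below the centre of the guard window. Its x axis points from the die end (the end near the robot, with the swatch block, at x = -90 mm) to the lever's pivot at the far end (x = +95 mm, 85 mm up); z up. It stands anywhere between the tall green hand press and the wooden tool box, a little turned.
- guard: Grey guard frame of the press, which must not be touched: a 4 mm top plate, 184 x 94 mm (press x -66 to +118 mm, y -47 to +47 mm), upper face 115 mm above the desk, on four round posts with side bars. The window in it is 60 mm along press x by 64 mm across. Two steel rails, 7 mm high above the plate, run along press x over its whole length; their inner faces are at y = -39 and +39 mm. Axes as press, same origin.
- window (a point): Centre of the guard window, level with the top plate's upper face (115 mm above the desk). Axes as press.
- cover (a joint): Position of the aluminium sliding cover, m: 0 = shut (covers the window), 0.068 = fully open, against its stop. It slides along press +x to open, with about 1.5 N of friction, and stays where it is left. The cover is a flat plate 68 x 76 x 4 mm, its top 5 mm above the guard's top plate, with an upright ridge across its edge nearest the die. Centred over the window at 0. At the start it may be open by up to 15 mm.
- ridge (a point): Centre of the upright ridge of the cover, moving with it: 10 mm thick along press x, 66 mm across, 21 mm tall (from 4 to 25 mm above the guard's top plate); this point is 15 mm above the top plate. It is 29 mm on the die side of the cover's centre, so it is at press x = -29 mm + cover. Push its die-side face to open and its other face to shut.
- ridge_near: The half of the ridge towards the die (5 mm thick). Its origin is not on it but at the press origin shifted by the cover's travel; use ridge for positions.
- ridge_far: The other half of the ridge, towards the pivot (5 mm thick). Origin as ridge_near. Force on both halves at once is a pinch.
- lever (a joint): Angle of the press lever, rad: 0 = up, at rest; 0.2 = all the way down, at its stop. A spring returns it when it is let go; pressing at the pad takes about 5 N to start and 11 N at the stop.
- pad: Black ribbed rubber pad on the lever, 46 mm across by 42 mm along press x, under the window. Its origin is at the lever's pivot, 95 mm along press x beyond the window centre; use pad_top for positions.
- pad_top (a point): Centre of the upper face of the pad. With the lever up it is 109 mm above the desk, 6 mm below the guard's upper face, in the middle of the window; with the lever fully down it has sunk by 19 mm to 90 mm above the desk and shifted by 3 mm towards the die; its face then slopes by 0.2 rad, lower on the die side.
- swatch: Loose riveted leather swatch block, 46 x 90 x 15 mm, lying across the press on the anvil under the die, its length across press x. Origin at the centre of its underside, 20 mm above the desk. To be left lying there.
- snap_tin: Bystander: small open tin tray of snaps, 60 x 85 x 16 mm, loose on the desk. Origin at the centre of its underside.
- cork: Bystander: brown sanding block, 41 x 76 x 25 mm, loose on the desk. Origin at the centre of its underside.
- spool: Bystander: pale thread spool standing upright, 52 mm high, flange 44 mm across, loose. Origin on the desk beside its axis (flange centre is at -4, +17 mm from it).
- pen: Bystander: silver marking pen, 140 mm long and 11 mm thick, lying loose on the desk. Origin at the centre of its underside.

How it is judged:
By the outcome, as a careful person would: the job done as asked, in the order asked, and still so for the second after the job is handed in, with the robot touching nothing.
It also fails if it takes over 48 s, if anything falls off the work surface, if the arm or the gripper's body presses on something with over 40 N, if the wrist force passes 120 N, or if a joint passes its speed limit or range.

### The arm

A 7-joint arm with a two-finger parallel gripper is mounted at the origin on the work surface; the furniture and walls round the work are solid. World frame = base frame: x ahead of the robot, y to its left, z up, the work surface at z = 0. Lengths are in m, angles in rad, forces in N, time in s.
With the tool pointing down it reaches from about 0.4 to 0.85 m from the base axis. Payload 10.4 kg.
Tool frame: the origin (TCP) lies between the finger pads; the fingertips stand 19 mm ahead of it and the grasp point (between the pads) is the TCP (manip.tip_reach is the z of the fingertips in the tool frame, in m); z points along the fingers, y is the direction in which the jaws open and shut (so a half turn about z gives the same grasp; the last joint's range is limited). The gripper opens to 85 mm and grips with 20 to 120 N. Pads are 22 mm wide; open, the fingers measure 114 mm over their backs; the gripper's body (76 mm by 85 mm) begins 54 mm behind the grasp point. The pads swing forward as they close: fully open they stand 13 mm farther back than shut.
Start: joints at [1.187, 0.332, -0.065, 1.46, 0.022, 1.35, -0.088], TCP at [0.221, -0.585, 0.25] pointing down, gripper open.
Joint ranges: [-2.6, 2.6], [-0.5, 2.12], [-1.47, 1.34], [0.16, 2.42], [-1.27, 4.41], [0.06, 2.06], [-2.6, 2.6]. Speed limits (rad/s): [2.22, 2.22, 2.79, 2.79, 3.14, 3.14, 3.14].

### API

Orientations are given as a unit quaternion [x, y, z, w].
In Python, from workcell import sensors, cams, manip gives the robot as it stands.
- The arm moves only by the shell command python3 -m jog 'ROWS' [FORCE]. ROWS is JSON, a list of rows, each a list of 3 entries, a list of its own where there are three numbers: the shift along the world's x, y, z in m, then the turn, a rotation vector about the world's x, y, z in rad, then the opening in per cent of the stroke, from 0 (shut) to 100 (fully open). In form: [[[dx, dy, dz], [wx, wy, wz], grip], ...]. A call has 1 to 5 rows; each row shifts and turns the pose as measured when the row begins; what a row does not reach is not made up. A row lasts 1/8 s, in which the tool goes at most 62.5 mm and 10.7 degrees, less where a joint would pass 70% of its speed; a pose out of reach is approached as far as the arm can. A call with a gripper value outside its range is refused whole. The fingers move at their own pace and stop on an object; FORCE is the grip in N (left out, the last holds). Time passes only in rows, so rows that do not move let the fingers close. It gives the time, the measured TCP pose, the force and the opening at its end, in the units of the state.
- sensors.get_obs(): the state, without advancing time (a new reading comes with each control period).
- cams.camera(name): name is "scene" or "top" or "wrist"; returns (picture, depth): 384x512x3 uint8, red, green, blue; 384x512 float32, m along the optical axis (not along the pixel's ray), 0 where there is no reading.
- cams.camera_model(name): a dict with "intrinsics" (3x3 intrinsics, pixels), "view" (4x4, takes a point from world to camera coordinates). Camera axes: x right, y down, z forward; pixel columns grow to the right and rows downward; lengths in m; the calibration is good to about 2 mm. A picture is of the moment at which its call begins: read the wrist's pose just before it. camera_model takes no time and is no camera call; for the wrist camera it gives the pose at the moment of the call.
- manip.hand_in(): hands the job in, once; it reports no verdict.
The state is a dict: "clock": time; "joint_pos": joint angles; "joint_velocities": joint speeds; "tau": joint torques, N m; "position": TCP position; "ee_rot": TCP orientation; "ft_force": force on the tool from outside, world axes, zero at the start; "torque": the same for the moment, N m; "grip_width": opening from 0.0 (shut) to 1.0 (fully open).
Only numpy, scipy, OpenCV 4.12 (cv2) and the standard library are available. Lean on these libraries where they do the work, as an engineer would, in place of code of your own. Each camera call takes 0.05 s, during which the arm holds its last target.

## Working session

There is one attempt and no reset: what is moved stays moved. The work goes in short steps, Python scripts to look and compute and a shell command to move; the robot and the scene stay as the last step left them, time stands still between calls to the robot, and variables do not carry over. Pictures are saved under pics/ and viewed, and the job is handed in when it is done.

```bash
ls; mkdir -p pics; python3 - <<'E'
from workcell import sensors, cams, manip
import cv2,numpy as np
o=sensors.get_obs();print({k:np.round(v,3) for k,v in o.items()},manip.tip_reach)
for n in("scene","top"):
    p,d=cams.camera(n);cv2.imwrite(f"pics/{n}0.png",p[:,:,::-1]);np.save(f"{n}0.npy",d)
    m=cams.camera_model(n);print(n,np.round(m["intrinsics"],1).tolist(),np.round(m["view"],3).tolist())
E
```

```text
pics
{'clock': np.float64(0.0), 'joint_pos': array([ 1.187,  0.333, -0.065,  1.461,  0.022,  1.35 , -0.089]), 'joint_velocities': array([-0.002, -0.001,  0.   ,  0.001,  0.002, -0.001, -0.002]), 'tau': array([ 0.0000e+00, -6.2545e+01,  4.9000e-02, -3.9160e+01,  1.6000e-02,
        1.0000e-02,  0.0000e+00]), 'position': array([ 0.221, -0.584,  0.25 ]), 'ee_rot': array([ 0.984,  0.179, -0.   , -0.001]), 'ft_force': array([-0.709, -0.176, -0.047]), 'torque': array([-0.015,  0.022,  0.028]), 'grip_width': np.float64(1.003)} 0.019
scene [[364.1, 0.0, 257.3], [0.0, 364.1, 190.2], [0.0, 0.0, 1.0]] [[-0.544, -0.839, -0.001, 0.336], [-0.502, 0.326, -0.801, 0.32], [0.672, -0.435, -0.599, 0.703], [0.0, 0.0, 0.0, 1.0]]
top [[354.9, 0.0, 250.7], [0.0, 354.9, 187.3], [0.0, 0.0, 1.0]] [[0.003, -1.0, 0.006, 0.083], [-0.987, -0.004, -0.159, 0.495], [0.159, -0.005, -0.987, 0.929], [0.0, 0.0, 0.0, 1.0]]
```

View pics/scene0.png

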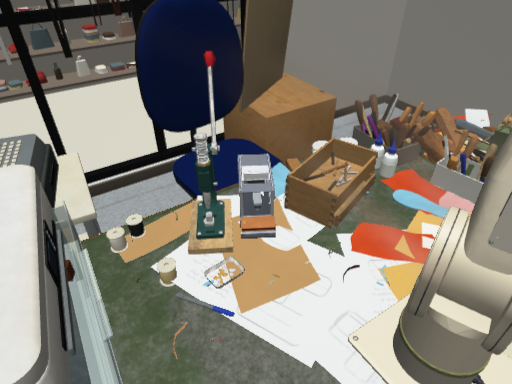

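View pics/top0.png

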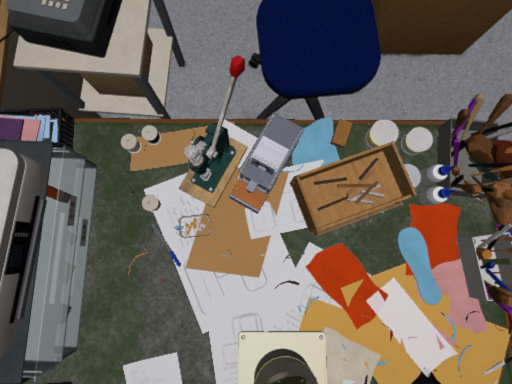

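Top view: the press lies from about (235,205) (die and swatch end) to (300,125), with the green press to its left at (215,155) and the tool box to its right. The scene view shows the same layout. Next I measure with the depth image.

```bash
cat > h.py <<'E'
from workcell import sensors, cams, manip
import cv2,numpy as np
def cloud(n,d):
    m=cams.camera_model(n);K=np.array(m["intrinsics"]);V=np.array(m["view"])
    v,u=np.mgrid[0:384,0:512]
    P=np.stack([(u-K[0,2])/K[0,0]*d,(v-K[1,2])/K[1,1]*d,d],-1)
    return (P-V[:3,3])@V[:3,:3]
E
python3 - <<'E'
from h import *
p=cv2.imread("pics/top0.png");d=np.load("top0.npy");W=cloud("top",d)
c=p[100:225,215:320];cv2.imwrite("pics/topz.png",cv2.resize(c,None,fx=4.8,fy=4.8,interpolation=cv2.INTER_CUBIC))
z=W[:,:,2]
np.set_printoptions(linewidth=250)
print((z[110:220:3,225:312:3]*1000).astype(int))
m=np.zeros(z.shape,np.uint8);m[105:220,228:310]=1
for lo,hi in((.105,.13),):
    k=((z>lo)&(z<hi)&(m>0)).astype(np.uint8)
    n,l,s,cc=cv2.connectedComponentsWithStats(k)
    i=1+s[1:,4].argmax();q=W[l==i][:,:2]
    r=cv2.minAreaRect((q*1000).astype(np.float32));print(s[i],r,cv2.boxPoints(r))
E
```

```text
[[ 350 -712 -712 ... -707 -698 -708]
 [ 339 -710 -705 ... -707 -712 -708]
 [-713 -702 -712 ... -711 -705 -710]
 ...
 [   7    4    7 ...   34   78  115]
 [   6    3    1 ...   16   62  100]
 [   5    1    7 ...    5   48   86]]
[ 238  112   67   78 2356] ((579.1604614257812, 32.75188446044922), (94.17796325683594, 184.87933349609375), 60.42279052734375) [[475.52356   37.426853]
 [636.3115   -53.82884 ]
 [682.79736   28.076916]
 [522.0094   119.33261 ]]
```

View pics/topz.png

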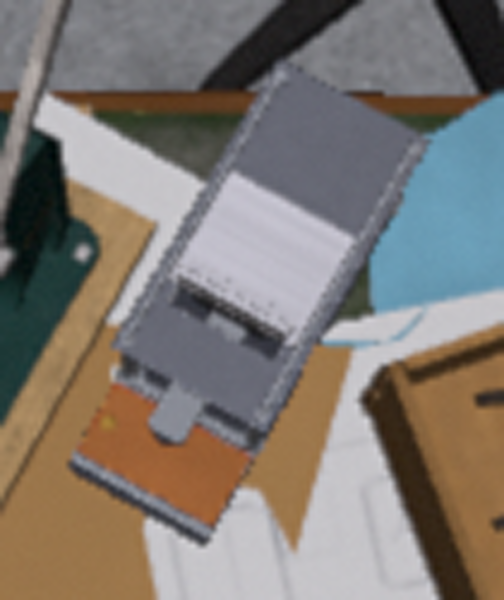

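Plate 184.9 x 94.2 mm, as given, so the yaw is about -29.6° and the window is near (0.556, 0.046). Now the ridge position and obstacle heights.

```bash
python3 - <<'E'
from h import *
np.set_printoptions(linewidth=250,suppress=True)
d=np.load("top0.npy");W=cloud("top",d);P=W.reshape(-1,3)
c=np.array([.5565,.0456]);a=np.radians(-29.6);ex=np.array([np.cos(a),np.sin(a)]);ey=np.array([-ex[1],ex[0]])
L=np.c_[(P[:,:2]-c)@ex,(P[:,:2]-c)@ey,P[:,2]]*1000
inn=(abs(L[:,1])<33)&(L[:,0]>-66)&(L[:,0]<118)
for lo,hi in((104,112),(112,117),(117.5,123),(130,145)):
    s=L[inn&(L[:,2]>lo)&(L[:,2]<hi)];print(lo,len(s),np.percentile(s,[0,5,50,95,100],axis=0).round(1).tolist() if len(s) else '')
s=L[(abs(L[:,1])<60)&(abs(L[:,0])<130)&(L[:,2]>145)];print("tall near",len(s),s[:5])
# height map world 5cm cells
H=np.zeros((20,28),int)
for x,y,z in P:
    i=int((x-0)//.05);j=int((.5-y)//.05)
    if 0<=i<20 and 0<=j<28 and d is not None: H[i,j]=max(H[i,j],int(z*1000))
print("cols y=",[round(.5-.05*j,2) for j in range(28)])
for i in range(19,-1,-1):print(round(i*.05,2),H[i])
E
```

```text
104 29 [[-56.6, -31.7, 106.0], [-46.0, -21.8, 107.6], [-20.0, 1.3, 110.2], [28.8, 19.9, 111.7], [70.5, 21.9, 112.0]]
112 747 [[-65.8, -32.8, 112.0], [-61.2, -29.6, 113.3], [63.2, -0.8, 115.5], [111.7, 29.4, 116.8], [117.8, 32.9, 117.0]]
117.5 671 [[-65.1, -33.0, 117.5], [-48.4, -29.8, 117.7], [23.5, 0.4, 120.3], [97.0, 29.2, 122.6], [116.8, 32.7, 123.0]]
130 124 [[-20.5, -32.7, 130.7], [-20.0, -30.1, 133.1], [-16.2, -0.6, 140.6], [-10.7, 29.2, 144.0], [-9.8, 32.0, 144.9]]
tall near 2 [[-12.39905933  14.94095914 145.0331502 ]
 [-17.34297903  -1.96573895 145.42413528]]
cols y= [0.5, 0.45, 0.4, 0.35, 0.3, 0.25, 0.2, 0.15, 0.1, 0.05, 0.0, -0.05, -0.1, -0.15, -0.2, -0.25, -0.3, -0.35, -0.4, -0.45, -0.5, -0.55, -0.6, -0.65, -0.7, -0.75, -0.8, -0.85]
0.95 [0 0 0 0 0 0 0 0 0 0 0 0 0 0 0 0 0 0 0 0 0 0 0 0 0 0 0 0]
0.9 [0 0 0 0 0 0 0 0 0 0 0 0 0 0 0 0 0 0 0 0 0 0 0 0 0 0 0 0]
0.85 [0 0 0 0 0 0 0 0 0 0 0 0 0 0 0 0 0 0 0 0 0 0 0 0 0 0 0 0]
0.8 [0 0 0 0 0 0 0 0 0 0 0 0 0 0 0 0 0 0 0 0 0 0 0 0 0 0 0 0]
0.75 [0 0 0 0 0 0 0 0 0 0 0 0 0 0 0 0 0 0 0 0 0 0 0 0 0 0 0 0]
0.7 [  0   1   0   0   0   0   4 
[... 1015 characters left out ...]
   0   0   0   0]
0.25 [221   8   7  10  14  12   9  10  10   9   9  10  10  10  10  10  17  16  12 150  84  77   0   0   0   0   0   0]
0.2 [221   8   7   9   7   8  10   9   9  10  10  11  11  11  10  10  12  13  14 176 131 100  36   0   0   0   0   0]
0.15 [  7   8   8   7   8   9   9  10  10  10   9  15  12  11  10  10  10  13  12   9 136   7   2   0   0   0   0   0]
0.1 [ 8  7  8  8  8  9 11 16 16 17 18 17 16 13 12 11 12 10 15 13 10 29 18  0  0  0  0  0]
0.05 [  7   8   8   8   8   8  12  18 188 254 284  81  17  11  15  18  11  11  26  11  10  15   5   0   0   0   0   0]
0.0 [  8  19  13   9   9   8   9  17 184   0   0  82  16  11  14  12  11  11  11   9  10  14   3   0   0   0   0   0]
```

```bash
python3 - <<'E'
from h import *
np.set_printoptions(linewidth=250,suppress=True)
for n in("top","scene"):
    d=np.load(n+"0.npy");W=cloud(n,d);P=W.reshape(-1,3)
    s=P[(P[:,0]>.4)&(P[:,0]<.85)&(P[:,1]>-.05)&(P[:,1]<.3)&(P[:,2]<.6)]
    for lo in range(160,480,40):
        q=s[(s[:,2]*1000>lo)&(s[:,2]*1000<=lo+40)]
        if len(q):
            k=q[q[:,1].argmin()];print(n,lo,len(q),"x",q[:,0].min().round(3),q[:,0].max().round(3),"y",q[:,1].min().round(3),q[:,1].max().round(3),"miny pt",k.round(3))
E
```

```text
top 160 173 x 0.502 0.622 y 0.142 0.225 miny pt [0.61  0.142 0.189]
top 200 378 x 0.502 0.62 y 0.145 0.224 miny pt [0.603 0.145 0.209]
top 240 386 x 0.511 0.575 y 0.16 0.217 miny pt [0.53 0.16 0.26]
top 280 261 x 0.51 0.574 y 0.145 0.22 miny pt [0.574 0.145 0.316]
top 320 115 x 0.572 0.604 y 0.129 0.153 miny pt [0.604 0.129 0.36 ]
top 360 147 x 0.599 0.633 y 0.113 0.139 miny pt [0.633 0.113 0.399]
top 400 293 x 0.628 0.663 y 0.099 0.125 miny pt [0.655 0.099 0.429]
scene 160 240 x 0.502 0.611 y 0.141 0.226 miny pt [0.611 0.141 0.182]
scene 200 298 x 0.503 0.566 y 0.167 0.225 miny pt [0.564 0.167 0.231]
scene 240 350 x 0.511 0.558 y 0.159 0.219 miny pt [0.534 0.159 0.257]
scene 280 258 x 0.51 0.585 y 0.145 0.221 miny pt [0.576 0.145 0.317]
scene 320 103 x 0.576 0.609 y 0.127 0.152 miny pt [0.609 0.127 0.359]
scene 360 105 x 0.602 0.639 y 0.111 0.139 miny pt [0.639 0.111 0.399]
scene 400 160 x 0.63 0.655 y 0.099 0.126 miny pt [0.644 0.099 0.419]
```

```bash
python3 - <<'E'
from h import *
from scipy.spatial.transform import Rotation as R
o=sensors.get_obs();V=np.array(cams.camera_model("wrist")["view"])
c=-V[:3,:3].T@V[:3,3];T=R.from_quat(o["ee_rot"]).as_matrix()
print("cam in tool",T.T@(c-o["position"]),"axes",(T.T@V[:3,:3].T).round(3))
E
python3 -m jog '[[[0,0,0.06],[0,0,0.17],0],[[0.025,0.05,0.02],[0,0,0.175],0],[[0.025,0.05,0],[0,0,0.175],0],[[0.025,0.05,0],[0,0,0.175],0]]'
```

```text
cam in tool [ 8.03731183e-02 -5.28666060e-05 -1.25028191e-01] axes [[-0.    -0.949 -0.315]
 [ 1.    -0.    -0.   ]
 [ 0.    -0.315  0.949]]
clock: 0.6
position: [0.2939, -0.4327, 0.3287]
ee_rot: [0.86, 0.509, -0.002, -0.002]
ft_force: [1.0, 0.3, -0.3]
grip_width: 0.147
```

```bash
python3 -m jog '[[[0.025,0.056,0],[0,0,0.174],0],[[0.025,0.056,0],[0,0,0.174],0],[[0.025,0.056,0],[0,0,0.174],0],[[0.025,0.056,0],[0,0,0.174],0],[[0.025,0.056,0],[0,0,0.174],0]]'
python3 -m jog '[[[0.025,0.056,0],[0,0,0.174],0],[[0.025,0.056,0],[0,0,0.174],0],[[0.025,0.056,0],[0,0,0.174],0],[[0,0.02,0],[0,0,0.17],0],[[0,0,0],[0,0,0],0]]'
```

```text
clock: 1.23
position: [0.4194, -0.146, 0.3277]
ee_rot: [0.554, 0.833, -0.004, -0.001]
ft_force: [2.0, -0.4, -0.2]
grip_width: -0.002
clock: 1.85
position: [0.4944, 0.0512, 0.3271]
ee_rot: [0.224, 0.975, -0.004, 0.0]
ft_force: [-0.5, -0.6, 0.2]
grip_width: 0.006
```

```bash
cat > wr.py <<'E'
import sys
from h import *
tag=sys.argv[1]
V=cams.camera_model("wrist")
p,d=cams.camera("wrist");cv2.imwrite(f"pics/w{tag}.png",p[:,:,::-1]);np.save(f"w{tag}.npy",d)
W=cloud("wrist",d);np.save(f"wW{tag}.npy",W)
z=W[:,:,2]
k=((z>.108)&(z<.125)).astype(np.uint8)
n,l,s,cc=cv2.connectedComponentsWithStats(k)
for i in np.argsort(-s[1:,4])[:3]+1:
    r=cv2.minAreaRect((W[l==i][:,:2]*1000).astype(np.float32));print(s[i],r)
E
python3 wr.py 1
```

```text
[ 237  155   85  131 6036] ((573.1994018554688, 33.80928039550781), (94.23278045654297, 170.29173278808594), 60.25347900390625)
[   0  115  210  217 3372] ((487.78155517578125, -180.498291015625), (151.685546875, 272.9944763183594), 19.68012046813965)
[365 173  15  44 161] ((587.402099609375, 156.1019744873047), (9.654394149780273, 53.0286979675293), 61.86555480957031)
```

View pics/w1.png

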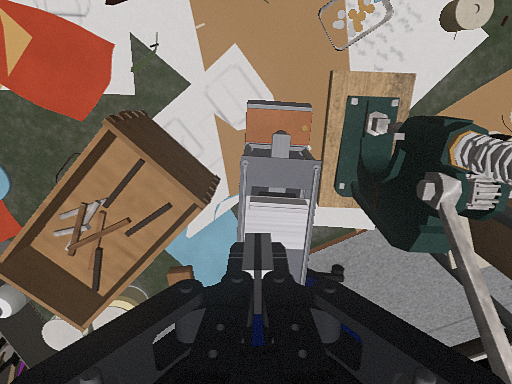

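```bash
cat >> h.py <<'E'
C=np.array([.5565,.0445]);A=np.radians(-29.7);EX=np.array([np.cos(A),np.sin(A)]);EY=np.array([-EX[1],EX[0]])
def loc(P): 
    P=np.asarray(P);return np.concatenate([((P[...,:2]-C)@EX)[...,None],((P[...,:2]-C)@EY)[...,None],P[...,2:3]],-1)*1000
def wor(x,y): return C+(EX*x+EY*y)/1000
def st():
    o=sensors.get_obs();q=o["ee_rot"];print("loc",loc(o["position"]).round(1),"tip z",round(1000*(o["position"][2]-.019),1),"yaw",np.degrees(2*np.arctan2(q[1],q[0])).round(2),"F",o["ft_force"].round(1),"j",o["joint_pos"].round(2),"t",o["clock"])
E
python3 - <<'E'
from h import *
L=loc(np.load("wW1.npy")).reshape(-1,3)
for lo,hi in((132,148),(117.5,123)):
  s=L[(abs(L[:,1])<36)&(L[:,0]>-60)&(L[:,0]<20)&(L[:,2]>lo)&(L[:,2]<hi)];print(lo,len(s),np.percentile(s,[0,5,50,95,100],axis=0).round(1).tolist())
st(); print("push start",wor(-42,0))
E
```

```text
132 616 [[-19.5, -33.6, 132.1], [-18.9, -30.8, 134.0], [-15.7, -1.4, 140.8], [-9.8, 27.8, 142.1], [-9.0, 31.5, 142.9]]
117.5 1122 [[-60.0, -36.0, 117.5], [-39.9, -33.6, 117.9], [7.2, -0.7, 121.2], [18.7, 32.9, 122.4], [20.0, 35.9, 123.0]]
loc [-56.6 -25.9 327. ] tip z 308.0 yaw 153.86 F [ 0.4 -0.3 -0.5] j [ 0.57  0.07 -0.8   1.63  0.06  1.46  0.88] t 1.9
push start [0.52001748 0.06530926]
```

```bash
python3 -m jog '[[[0.026,0.014,-0.03],[0,0,-0.06],0],[[0,0,-0.06],[0,0,0],0],[[0,0,-0.03],[0,0,0],0],[[0,0,0],[0,0,0],0]]'; python3 -c "
from h import *;st()"
```

```text
clock: 2.4
position: [0.5215, 0.0558, 0.2039]
ee_rot: [0.269, 0.963, -0.005, 0.001]
ft_force: [0.0, -1.0, 0.7]
grip_width: -0.003
loc [-36.   -7.5 203.9] tip z 184.9 yaw 148.75 F [ 0.  -1.   0.7] j [ 0.51  0.23 -0.8   1.75  0.18  1.24  0.69] t 2.4
```

```bash
python3 -m jog '[[[-0.003,0.010,-0.01],[0,0,0.027],0],[[0,0,0],[0,0,0],0],[[0,0,-0.025],[0,0,0],0],[[0,0,0],[0,0,0],0]]'; python3 -c "
from h import *;st()"; python3 wr.py 2
```

```text
clock: 2.9
position: [0.5206, 0.065, 0.1725]
ee_rot: [0.258, 0.966, -0.005, 0.004]
ft_force: [-0.5, -0.1, 0.1]
grip_width: -0.001
loc [-41.4   0.  172.5] tip z 153.5 yaw 150.06 F [-0.5 -0.1  0.1] j [ 0.49  0.26 -0.8   1.79  0.22  1.17  0.67] t 2.9
[ 186  182  146  105 9092] ((534.2880249023438, 57.999114990234375), (94.18638610839844, 78.72319030761719), 60.61859893798828)
[   0  166  148  183 4296] ((493.59375, -61.11177062988281), (82.68937683105469, 151.04971313476562), 64.81668853759766)
[409 195  55  79 934] ((583.6903686523438, 159.2929229736328), (26.941410064697266, 58.62479019165039), 34.24760437011719)
```

View pics/w2.png

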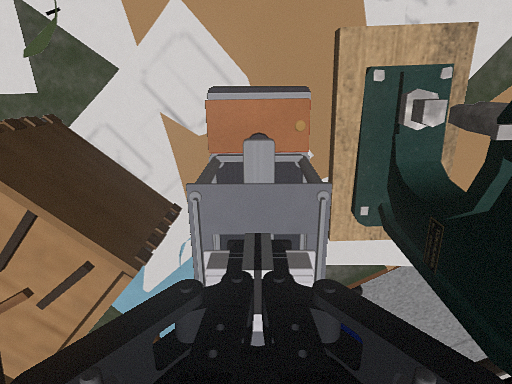

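```bash
python3 -m jog '[[[0,0,-0.02],[0,0,0],0],[[0,0,-0.008],[0,0,0],0],[[0,0,0],[0,0,0],0]]'; python3 -c "
from h import *;st()"
```

```text
clock: 3.32
position: [0.5227, 0.0654, 0.1466]
ee_rot: [0.259, 0.966, -0.004, 0.007]
ft_force: [0.2, 0.0, -0.3]
grip_width: -0.003
loc [-39.7   1.4 146.6] tip z 127.6 yaw 150.03 F [ 0.2  0.  -0.3] j [ 0.47  0.29 -0.79  1.82  0.25  1.12  0.65] t 3.325
```

```bash
python3 -m jog '[[[0,-0.001,-0.003],[0,0,0],0],[[0.011,-0.0065,0],[0,0,0],0],[[0.011,-0.0065,0],[0,0,0],0],[[0,0,0],[0,0,0],0]]'; python3 -c "
from h import *;st()"; python3 -m jog '[[[0.011,-0.0065,0],[0,0,0],0],[[0.011,-0.0065,0],[0,0,0],0]]'; python3 -c "
from h import *;st()"
```

```text
clock: 3.82
position: [0.5468, 0.0504, 0.1441]
ee_rot: [0.259, 0.966, -0.004, 0.007]
ft_force: [0.5, -0.5, -0.0]
grip_width: -0.002
loc [-11.3   0.3 144.1] tip z 125.1 yaw 150.01 F [ 0.5 -0.5 -0. ] j [ 0.47  0.34 -0.77  1.77  0.28  1.13  0.66] t 3.825
clock: 4.08
position: [0.5696, 0.0374, 0.1442]
ee_rot: [0.258, 0.966, -0.004, 0.007]
ft_force: [-1.2, 1.2, 0.7]
grip_width: 0.002
loc [ 14.9   0.4 144.2] tip z 125.2 yaw 150.08 F [-1.2  1.2  0.7] j [ 0.47  0.39 -0.75  1.71  0.3   1.15  0.68] t 4.075
```

```bash
python3 -m jog '[[[0.006,-0.0035,0],[0,0,0],0],[[0.003,-0.0017,0],[0,0,0],0]]'; python3 -c "
from h import *;st()"; python3 -m jog '[[[0.004,-0.0023,0],[0,0,0],0]]';python3 -m jog '[[[0.003,-0.0017,0],[0,0,0],0],[[0.003,-0.0017,0],[0,0,0],0]]'; python3 -c "
from h import *;st()"
```

```text
clock: 4.32
position: [0.5778, 0.0328, 0.144]
ee_rot: [0.258, 0.966, -0.004, 0.005]
ft_force: [-24.0, 6.6, 17.6]
grip_width: -0.002
loc [ 24.3   0.4 144. ] tip z 125.0 yaw 150.09 F [-24.    6.6  17.6] j [ 0.46  0.41 -0.74  1.69  0.31  1.16  0.69] t 4.325
clock: 4.45
position: [0.578, 0.0327, 0.144]
ee_rot: [0.257, 0.966, -0.005, -0.0]
ft_force: [-33.1, 7.2, 24.5]
grip_width: -0.005
clock: 4.7
position: [0.578, 0.0329, 0.144]
ee_rot: [0.255, 0.967, -0.006, -0.007]
ft_force: [-18.8, 4.1, 12.2]
grip_width: 0.001
loc [ 24.4   0.6 144. ] tip z 125.0 yaw 150.46 F [-18.8   4.1  12.2] j [ 0.46  0.42 -0.74  1.67  0.31  1.19  0.69] t 4.7
```

Reached the stop at local x = 24.4 (expected about 23). Back off to above the window and look.

```bash
python3 -m jog '[[[-0.010,0.006,0],[0,0,0],0],[[-0.010,0.006,0.03],[0,0,0],0],[[-0.02,0.012,0.03],[0,0,0],0],[[0,0,0],[0,0,0],0]]'; python3 -c "
from h import *;st()
for n in ('scene','top'):
  p,d=cams.camera(n);cv2.imwrite(f'pics/{n}3.png',p[:,:,::-1]);np.save(n+'3.npy',d)
p=cv2.imread('pics/scene3.png');q=cv2.imread('pics/top3.png')
cv2.imwrite('pics/c3.png',np.hstack([cv2.resize(p[100:250,190:340],(400,400)),cv2.resize(q[100:230,200:330],(400,400))]))
"; python3 wr.py 3
```

```text
clock: 5.2
position: [0.5369, 0.0572, 0.2054]
ee_rot: [0.255, 0.967, -0.007, -0.006]
ft_force: [0.1, -0.0, 0.3]
grip_width: -0.0
loc [-23.3   1.3 205.4] tip z 186.4 yaw 150.45 F [ 0.1 -0.   0.3] j [ 0.49  0.28 -0.79  1.7   0.21  1.27  0.7 ] t 5.2
[ 196  147  130  140 9568] ((550.004638671875, 47.87998962402344), (94.39038848876953, 117.42205810546875), 60.4744873046875)
[   0  110  160  257 4276] ((511.7127685546875, -95.87616729736328), (115.65234375, 233.1103515625), 54.301326751708984)
[ 232  202   58   49 1993] ((556.0379028320312, 44.458473205566406), (45.8777961730957, 41.60993957519531), 59.84376907348633)
```

View pics/c3.png

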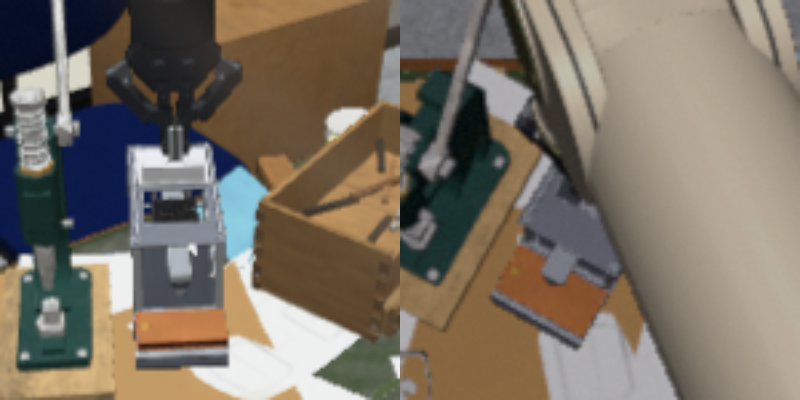

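View pics/w3.png

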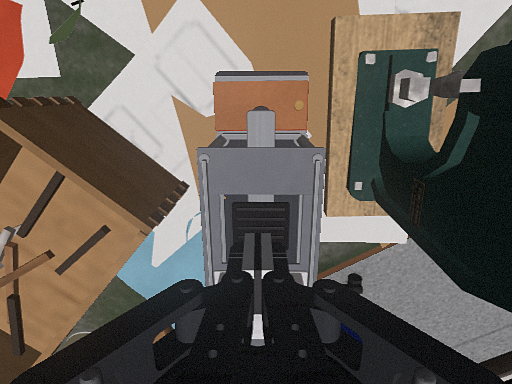

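```bash
python3 - <<'E'
from h import *
L=loc(cloud("scene",np.load("scene3.npy"))).reshape(-1,3)
s=L[(abs(L[:,1])<32)&(L[:,0]>20)&(L[:,0]<60)&(L[:,2]>128)&(L[:,2]<146)];print(len(s),np.percentile(s,[0,5,50,95,100],axis=0).round(1).tolist())
E
python3 -m jog '[[[0.017,-0.011,-0.015],[0,0,0],0],[[0,0,-0.01],[0,0,0],0],[[0,0,0],[0,0,0],0]]'; python3 -c "
from h import *;st()"
```

```text
121 [[30.2, -30.9, 128.2], [32.3, -27.9, 129.3], [35.2, 0.3, 136.9], [41.8, 28.0, 140.9], [45.2, 30.8, 142.8]]
clock: 5.72
position: [0.5535, 0.0429, 0.174]
ee_rot: [0.257, 0.966, -0.007, -0.01]
ft_force: [-0.3, 0.3, 0.9]
grip_width: -0.003
loc [ -1.8  -2.8 174. ] tip z 155.0 yaw 150.22 F [-0.3  0.3  0.9] j [ 0.48  0.35 -0.77  1.69  0.26  1.23  0.7 ] t 5.725
```

```bash
python3 -m jog '[[[0.0004,0.003,-0.02],[0,0,0],0],[[0,0,-0.015],[0,0,0],0],[[0,0,0],[0,0,0],0]]'; python3 -c "
from h import *;st()";python3 -m jog '[[[0,0,-0.007],[0,0,0],0],[[0,0,-0.005],[0,0,0],0],[[0,0,-0.005],[0,0,0],0]]'; python3 -c "
from h import *;st()"
```

```text
clock: 6.1
position: [0.553, 0.0468, 0.1364]
ee_rot: [0.256, 0.966, -0.007, -0.011]
ft_force: [-0.6, -0.2, 0.8]
grip_width: 0.008
loc [ -4.2   0.3 136.4] tip z 117.4 yaw 150.28 F [-0.6 -0.2  0.8] j [ 0.46  0.39 -0.76  1.73  0.29  1.16  0.67] t 6.1
clock: 6.48
position: [0.5522, 0.0479, 0.1199]
ee_rot: [0.256, 0.967, -0.008, -0.011]
ft_force: [-7.0, 1.0, 9.5]
grip_width: 0.001
loc [ -5.4   0.8 119.9] tip z 100.9 yaw 150.34 F [-7.   1.   9.5] j [ 0.45  0.41 -0.75  1.75  0.31  1.13  0.65] t 6.475
```

```bash
python3 -m jog '[[[0.001,-0.0005,-0.005],[0,0,0],0],[[0.001,-0.0005,-0.004],[0,0,0],0]]'; python3 -c "
from h import *;st()";python3 -m jog '[[[0,0,-0.003],[0,0,0],0]]'; python3 -c "
from h import *;st()"
```

```text
clock: 6.72
position: [0.5515, 0.0484, 0.1113]
ee_rot: [0.255, 0.967, -0.008, -0.014]
ft_force: [-10.0, 0.4, 10.3]
grip_width: -0.0
loc [ -6.3   0.9 111.3] tip z 92.3 yaw 150.42 F [-10.    0.4  10.3] j [ 0.44  0.42 -0.75  1.75  0.31  1.12  0.65] t 6.725
clock: 6.85
position: [0.5512, 0.0486, 0.1089]
ee_rot: [0.255, 0.967, -0.009, -0.014]
ft_force: [-5.5, -1.6, 16.5]
grip_width: 0.002
loc [ -6.6   0.9 108.9] tip z 89.9 yaw 150.44 F [-5.5 -1.6 16.5] j [ 0.44  0.42 -0.75  1.75  0.32  1.12  0.65] t 6.85
```

```bash
for i in 1; do python3 -m jog '[[[0,0,-0.003],[0,0,0],0],[[0,0,-0.003],[0,0,0],0]]'; done; python3 -c "
from h import *;st()"
```

```text
clock: 7.1
position: [0.5515, 0.0488, 0.1081]
ee_rot: [0.255, 0.967, -0.01, -0.014]
ft_force: [-18.0, -4.4, 38.5]
grip_width: 0.006
loc [ -6.5   1.2 108.1] tip z 89.1 yaw 150.42 F [-18.   -4.4  38.5] j [ 0.44  0.43 -0.74  1.75  0.32  1.12  0.64] t 7.1
```

```bash
for i in 1; do python3 -m jog '[[[0,0,-0.0015],[0,0,0],0],[[0,0,-0.0015],[0,0,0],0],[[0,0,-0.0015],[0,0,0],0]]';python3 -c "
from h import *;st()
p,d=cams.camera('scene');cv2.imwrite('pics/press.png',cv2.resize(p[130:250,210:310,::-1],(500,600)))"; done
```

```text
clock: 7.48
position: [0.5513, 0.0487, 0.1089]
ee_rot: [0.255, 0.967, -0.012, -0.013]
ft_force: [-8.3, -2.1, 15.8]
grip_width: -0.003
loc [ -6.6   1.1 108.9] tip z 89.9 yaw 150.4 F [-8.3 -2.1 15.8] j [ 0.44  0.42 -0.74  1.76  0.32  1.12  0.64] t 7.475
```

```bash
python3 -m jog '[[[0,0,-0.0015],[0,0,0],0],[[0,0,-0.0015],[0,0,0],0],[[0,0,-0.0015],[0,0,0],0],[[0,0,-0.0015],[0,0,0],0],[[0,0,-0.0015],[0,0,0],0]]';python3 -c "
from h import *;st()"; python3 -m jog '[[[0,0,-0.0015],[0,0,0],0],[[0,0,-0.0015],[0,0,0],0],[[0,0,-0.0015],[0,0,0],0],[[0,0,-0.0015],[0,0,0],0]]';python3 -c "
from h import *;st()"
```

```text
clock: 8.15
position: [0.5513, 0.0488, 0.1088]
ee_rot: [0.256, 0.967, -0.015, -0.011]
ft_force: [-8.6, -1.4, 16.8]
grip_width: -0.002
loc [ -6.7   1.2 108.8] tip z 89.8 yaw 150.37 F [-8.6 -1.4 16.8] j [ 0.43  0.42 -0.74  1.76  0.33  1.12  0.63] t 8.15
clock: 8.65
position: [0.5513, 0.0489, 0.1088]
ee_rot: [0.256, 0.966, -0.017, -0.01]
ft_force: [-8.0, -0.6, 16.6]
grip_width: -0.001
loc [ -6.7   1.2 108.8] tip z 89.8 yaw 150.34 F [-8.  -0.6 16.6] j [ 0.43  0.42 -0.74  1.76  0.33  1.12  0.63] t 8.65
```

View pics/press.png

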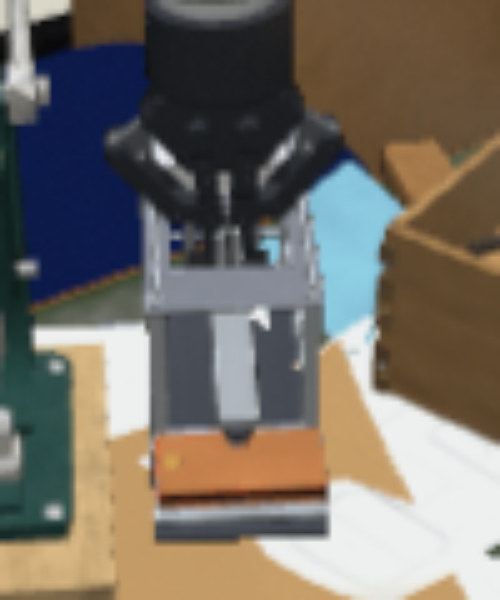

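The die is down on the swatch. To be sure the lever stays on its stop, I hold another second with more force.

```bash
python3 -m jog '[[[0.0005,0,-0.003],[0,0,0],0],[[0.0005,0,-0.0025],[0,0,0],0],[[0.0005,0,-0.0025],[0,0,0],0],[[0.0005,0,-0.0025],[0,0,0],0],[[0.0005,0,-0.0025],[0,0,0],0]]';python3 -c "
from h import *;st()"; python3 -m jog '[[[0.0005,0,-0.0025],[0,0,0],0],[[0.0005,0,-0.0025],[0,0,0],0],[[0.0005,0,-0.0025],[0,0,0],0],[[0.0005,0,-0.0025],[0,0,0],0],[[0.0005,0,-0.0025],[0,0,0],0]]';python3 -c "
from h import *;st()"
```

```text
clock: 9.28
position: [0.5515, 0.0492, 0.1083]
ee_rot: [0.256, 0.966, -0.022, -0.011]
ft_force: [-15.9, -2.7, 31.7]
grip_width: -0.001
loc [ -6.7   1.6 108.3] tip z 89.3 yaw 150.3 F [-15.9  -2.7  31.7] j [ 0.42  0.43 -0.74  1.75  0.34  1.13  0.62] t 9.275
clock: 9.9
position: [0.5515, 0.0494, 0.1083]
ee_rot: [0.257, 0.966, -0.027, -0.011]
ft_force: [-16.6, -2.4, 30.7]
grip_width: 0.002
loc [ -6.7   1.8 108.3] tip z 89.3 yaw 150.26 F [-16.6  -2.4  30.7] j [ 0.41  0.43 -0.73  1.75  0.35  1.14  0.61] t 9.9
```

```bash
python3 -m jog '[[[0,0,0.01],[0,0,0],0],[[0,0,0.015],[0,0,0],0],[[0,0,0.03],[0,0,0],0],[[0,0,0.03],[0,0,0],0],[[0,0,0],[0,0,0],0]]'; cat >> h.py <<'E'
from scipy.spatial.transform import Rotation as R
def corr():
    q=R.from_quat(sensors.get_obs()["ee_rot"]);h=np.radians(150.3)/2
    t=R.from_quat([np.cos(h),np.sin(h),0,0]);print("rotvec",(t*q.inv()).as_rotvec().round(4))
E
python3 -c "
from h import *;st();corr()"; python3 wr.py 4; python3 - <<'E'
from h import *
L=loc(np.load("wW4.npy")).reshape(-1,3)
s=L[(abs(L[:,1])<20)&(L[:,0]>-18)&(L[:,0]<-8)&(L[:,2]>80)&(L[:,2]<120)];print(len(s),np.median(s,axis=0))
E
```

```text
clock: 10.52
position: [0.5528, 0.0489, 0.1985]
ee_rot: [0.257, 0.966, -0.027, -0.009]
ft_force: [0.7, 1.8, -0.1]
grip_width: 0.002
loc [ -5.4   2.  198.5] tip z 179.5 yaw 150.22 F [ 0.7  1.8 -0.1] j [ 0.44  0.33 -0.77  1.66  0.28  1.3   0.67] t 10.525
rotvec [ 0.0484 -0.0318  0.0014]
[  195   123   136   164 11078] ((556.7518310546875, 43.66515350341797), (94.20870971679688, 134.02041625976562), 60.453086853027344)
[   0   86  157  298 4824] ((531.375, -135.39923095703125), (124.80533599853516, 293.26629638671875), 44.40153884887695)
[ 233  183   60   51 2770] ((555.8023681640625, 44.33226013183594), (45.78737258911133, 41.57347869873047), 60.91033935546875)
671 [-1.29386570e+01  9.45147409e-02  1.09322681e+02]
```

View pics/w4.png

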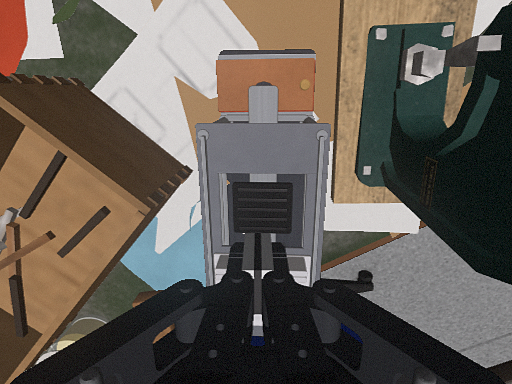

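```bash
python3 -m jog '[[[0.03,-0.018,0],[0.05,-0.03,0],0],[[0.028,-0.017,0],[0.05,-0.03,0],0],[[0,0,0],[0,0,0],0]]'; python3 -c "
from h import *;st();corr()
for n in ('scene','top'):
  p,d=cams.camera(n);cv2.imwrite(f'pics/{n}5.png',p[:,:,::-1])
p=cv2.imread('pics/scene5.png');q=cv2.imread('pics/top5.png')
cv2.imwrite('pics/c5.png',np.hstack([cv2.resize(p[30:230,160:360],(400,400)),cv2.resize(q[50:250,180:380],(400,400))]))
"
```

```text
clock: 10.95
position: [0.6103, 0.013, 0.1942]
ee_rot: [0.256, 0.966, 0.029, 0.005]
ft_force: [-0.3, -0.2, -0.6]
grip_width: 0.002
loc [ 62.3  -0.7 194.2] tip z 175.2 yaw 150.31 F [-0.3 -0.2 -0.6] j [ 0.52  0.42 -0.75  1.57  0.24  1.23  0.79] t 10.95
rotvec [-0.0541  0.0246 -0.0001]
```

View pics/c5.png

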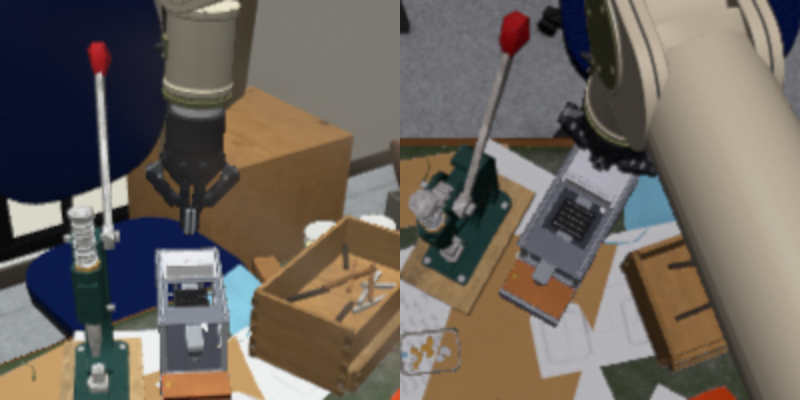

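Wrist and gripper are clear of the green press's lever. Lowering behind the ridge.

```bash
python3 -m jog '[[[0.003,0,-0.025],[0,0,0],0],[[0.001,0,-0.015],[0,0,0],0],[[0,0,0],[0,0,0],0]]'; python3 -c "
from h import *;st()"
```

```text
clock: 11.42
position: [0.6114, 0.0192, 0.1533]
ee_rot: [0.252, 0.967, 0.029, 0.004]
ft_force: [0.1, -0.6, 1.0]
grip_width: -0.002
loc [ 60.2   5.2 153.3] tip z 134.3 yaw 150.79 F [ 0.1 -0.6  1. ] j [ 0.5   0.46 -0.73  1.61  0.27  1.17  0.77] t 11.425
```

```bash
python3 -m jog '[[[0.001,-0.007,0],[0,0,0],0],[[0,0,-0.008],[0,0,0],0],[[0,0,0],[0,0,0],0]]'; python3 -c "
from h import *;st()"
```

```text
clock: 11.8
position: [0.6129, 0.0121, 0.1465]
ee_rot: [0.252, 0.967, 0.029, 0.005]
ft_force: [0.3, 0.5, -0.5]
grip_width: -0.0
loc [ 65.   -0.2 146.5] tip z 127.5 yaw 150.82 F [ 0.3  0.5 -0.5] j [ 0.5   0.47 -0.73  1.61  0.28  1.15  0.78] t 11.8
```

```bash
python3 -m jog '[[[-0.0087,0.0045,-0.001],[0,0,0],0],[[-0.0113,0.0062,0],[0,0,0],0],[[-0.0113,0.0062,0],[0,0,0],0]]'; python3 -c "
from h import *;st()"; python3 -m jog '[[[-0.0113,0.0062,0],[0,0,0],0],[[-0.0087,0.005,0],[0,0,0],0]]'; python3 -c "
from h import *;st()"
```

```text
clock: 12.18
position: [0.5804, 0.0298, 0.1457]
ee_rot: [0.252, 0.967, 0.029, 0.005]
ft_force: [2.5, -1.1, -0.9]
grip_width: 0.0
loc [ 28.   -0.9 145.7] tip z 126.7 yaw 150.78 F [ 2.5 -1.1 -0.9] j [ 0.52  0.4  -0.76  1.7   0.25  1.12  0.76] t 12.175
clock: 12.42
position: [0.5585, 0.0421, 0.146]
ee_rot: [0.252, 0.967, 0.029, 0.006]
ft_force: [1.7, 0.1, -0.9]
grip_width: -0.002
loc [  2.9  -1.1 146. ] tip z 127.0 yaw 150.82 F [ 1.7  0.1 -0.9] j [ 0.53  0.35 -0.77  1.75  0.22  1.1   0.75] t 12.425
```

```bash
python3 -m jog '[[[-0.007,0.0042,0],[0,0,0],0],[[-0.0035,0.002,0],[0,0,0],0]]'; python3 -c "
from h import *;st()"; python3 -m jog '[[[-0.0035,0.002,0],[0,0,0],0],[[-0.0026,0.0015,0],[0,0,0],0]]'; python3 -c "
from h import *;st()"
```

```text
clock: 12.68
position: [0.5468, 0.0488, 0.1461]
ee_rot: [0.252, 0.967, 0.029, 0.006]
ft_force: [1.7, 0.3, -1.7]
grip_width: -0.0
loc [-10.5  -1.1 146.1] tip z 127.1 yaw 150.84 F [ 1.7  0.3 -1.7] j [ 0.53  0.33 -0.78  1.78  0.21  1.09  0.75] t 12.675
clock: 12.92
position: [0.5451, 0.0494, 0.1466]
ee_rot: [0.253, 0.967, 0.029, 0.011]
ft_force: [17.5, -5.0, -12.0]
grip_width: -0.001
loc [-12.4  -1.4 146.6] tip z 127.6 yaw 150.66 F [ 17.5  -5.  -12. ] j [ 0.53  0.32 -0.79  1.8   0.21  1.08  0.74] t 12.925
```

At the shut stop (-12.4, expected about -13). One more firm push, then back off and look.

```bash
python3 -m jog '[[[-0.004,0.0023,0],[0,0,0],0],[[-0.004,0.0023,0],[0,0,0],0]]'; python3 -c "
from h import *;st()"; python3 -m jog '[[[0.006,-0.0035,0],[0,0,0],0],[[0.007,-0.004,0],[0,0,0],0],[[0,0,0.04],[0,0,0],0],[[0,0,0.05],[0,0,0],0],[[0,0,0.05],[0,0,0],0]]'; python3 -m jog '[[[0.03,-0.05,0.02],[0,0,0],0],[[0.03,-0.05,0],[0,0,0],0],[[0,-0.05,0],[0,0,0],0],[[0,-0.05,0],[0,0,0],0]]';python3 -c "
from h import *;st()
for n in ('scene','top'):
  p,d=cams.camera(n);cv2.imwrite(f'pics/{n}6.png',p[:,:,::-1]);np.save(n+'6.npy',d)
  L=loc(cloud(n,d)).reshape(-1,3)
  s=L[(abs(L[:,1])<32)&(L[:,0]>-50)&(L[:,0]<60)&(L[:,2]>130)&(L[:,2]<146)];print(n,len(s),np.percentile(s,[0,5,50,95,100],axis=0).round(1).tolist())
p=cv2.imread('pics/scene6.png');q=cv2.imread('pics/top6.png')
cv2.imwrite('pics/c6.png',np.hstack([cv2.resize(p[120:280,160:320],(400,400)),cv2.resize(q[100:250,180:330],(400,400))]))
"
```

```text
clock: 13.18
position: [0.5445, 0.0491, 0.1474]
ee_rot: [0.256, 0.966, 0.03, 0.019]
ft_force: [22.3, -7.1, -15.7]
grip_width: -0.0
loc [-12.7  -2.  147.4] tip z 128.4 yaw 150.32 F [ 22.3  -7.1 -15.7] j [ 0.54  0.3  -0.79  1.81  0.2   1.06  0.74] t 13.175
clock: 13.8
position: [0.5557, 0.0409, 0.2871]
ee_rot: [0.256, 0.966, 0.03, 0.014]
ft_force: [1.6, -0.0, 0.9]
grip_width: 0.0
clock: 14.3
position: [0.6188, -0.1577, 0.3135]
ee_rot: [0.25, 0.967, 0.032, 0.017]
ft_force: [0.7, -0.8, 0.0]
grip_width: -0.002
loc [ 154.3 -144.8  313.5] tip z 294.5 yaw 150.98 F [ 0.7 -0.8  0. ] j [ 0.72  0.4  -0.7   1.32  0.2   1.46  1.11] t 14.3
scene 126 [[-37.6, -30.6, 130.0], [-35.3, -27.8, 130.8], [-32.8, -1.5, 137.8], [-25.9, 27.3, 141.3], [-23.3, 29.9, 141.7]]
top 122 [[-35.2, -31.4, 130.1], [-34.6, -28.7, 132.6], [-30.8, -0.3, 140.2], [-25.3, 29.0, 143.1], [-24.3, 32.0, 144.1]]
```

View pics/c6.png

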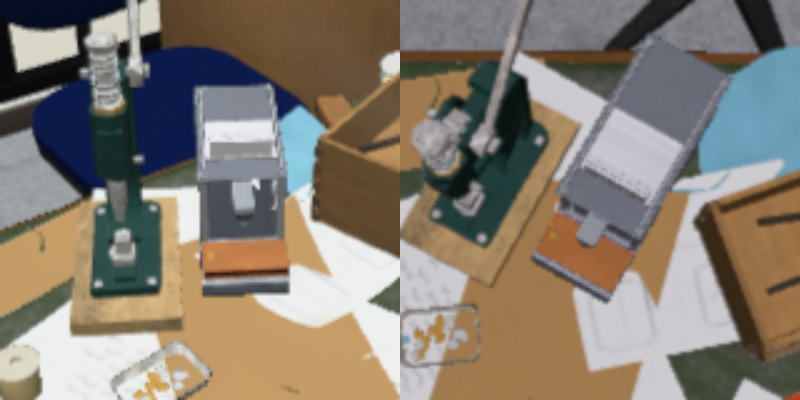

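Left view: cover shut, die up, swatch under the die. Right view: window covered. The ridge is at -35 to -24 mm, expected -34 to -24. A quick check of the swatch and bystanders against the first picture, then hand in.

```bash
python3 - <<'E'
from h import *
a=cv2.imread("pics/scene0.png").astype(int);b=cv2.imread("pics/scene6.png").astype(int)
m=(abs(a-b).max(2)>45).astype(np.uint8);m[:,330:]=0
m=cv2.morphologyEx(m,cv2.MORPH_OPEN,np.ones((2,2),np.uint8))
n,l,s,c=cv2.connectedComponentsWithStats(m);print(s[1:])
for n in("top0","top6"):
    p=cv2.imread(f"pics/{n}.png");h=cv2.cvtColor(p,cv2.COLOR_BGR2HSV);k=np.zeros(p.shape[:2],np.uint8)
    k[170:215,228:275]=cv2.inRange(h,(3,140,90),(14,255,255))[170:215,228:275]
    W=loc(cloud("top",np.load(n+".npy")));q=W[(k>0)&(W[:,:,2]>25)&(W[:,:,2]<45)];print(n,len(q),q.mean(0).round(1))
manip.hand_in()
E
```

```text
[[ 304    9    2    2    4]
 [ 307   10    3    2    6]
 [ 312   11    4    2    8]
 [ 287   13   44   80 1899]
 [ 243  166   26    4   81]
 [ 245  174   25    4   77]
 [ 243  181   23    4   71]
 [ 270  182    2    2    4]]
top0 450 [-93.4  -1.5  34.5]
top6 449 [-93.3  -1.4  34.6]
the job is handed in; nothing more can be done
```

The snap is set and the job is handed in, 14.4 s in on the robot's clock (limit 48 s).

- **Cover opened:** I pushed the ridge's die-side face with shut fingertips until the cover hit its stop. The cover had started about 14 mm open; the ridge ended at about +34 to +45 mm, where +34 to +44 was expected.
- **Pad pressed:** I pressed the pad through the window down to the lever's stop. The fingertips ended about 89 mm above the desk, and the upward force went as high as 38 N. I held it there for about 3 s in all, including 1.2 s at about 30 N, because it had eased to about 16 N in between. After release the pad measured 109 mm high, so the lever came fully up.
- **Cover shut:** I pushed the ridge's other face until the cover hit its stop. The ridge ended at -35 to -24 mm in the top view, where -34 to -24 was expected.

**Last checks:**
- The swatch block is within 0.1 mm of where it started.
- In the left part of the scene picture, apart from the arm, only the press's cover area had changed. I did not compare the right part.
- I saw no sign of contact with the guard frame; forces stayed near zero except when pushing the ridge or pressing the pad.
- The hand is clear of everything.

No check failed or disagreed beyond 1–2 mm of measuring error. The scene view put the ridge's die-side edge about 2 mm further towards the die than the top view did.

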